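Find the left-hand clamp and take out its carrier

ROBOT

A 6-joint arm with a two-finger parallel gripper is mounted at the origin on a cart in front of the work surface, level with it; the furniture and walls round the work are solid. World frame = base frame: x ahead of the robot, y to its left, z up, the work surface at z = 0. Lengths are in m, angles in rad, forces in N, time in s.
With the tool pointing down it reaches from about 0.225 to 0.875 m from the base axis. Payload 3.4 kg.
Tool frame: the origin (TCP) lies at the very end of the fingers, on their centre line; the grasp point (between the pads) lies 19 mm behind it (manip.grasp_offset is the distance from the TCP to the grasp point, in m); x points along the fingers, y is the direction in which the jaws open and shut, and the axes are right-handed (so a half turn about x gives the same grasp; the last joint's range is limited). The gripper opens to 85 mm and grips with 20 to 120 N. Pads are 22 mm wide; open, the fingers measure 114 mm over their backs; the gripper's body (76 mm by 85 mm) begins 54 mm behind the grasp point. The pads swing forward as they close: fully open they stand 13 mm farther back than shut.
Start: joints at [-1.41, 0.276, 1.505, -0, 1.361, -0.121], TCP at [0.16, -0.552, 0.231] pointing down, gripper open.
Joint ranges: [-2.89, 2.89], [-0.75, 2.08], [0.22, 2.7], [-1.18, 4.32], [0.11, 2.71], [-2.7, 2.7]. Speed limits (rad/s): [2.57, 2.57, 3.14, 3.14, 3.14, 3.14].

INTERFACE

Orientations are given as a unit quaternion [w, x, y, z].
In Python, from rig import manip gives the robot as it stands.
- The arm moves only by the tool step_arm, never from a script. Its argument "increments" is a list of rows, each an object with "grip": the opening, from 0 (shut) to 1 (fully open); "delta_pos": the shift along the world's x, y, z in m, a list of three; "twist": the turn about the world's z in degrees. A call has 1 to 10 rows; each row shifts and turns the commanded pose from where the row before left it; what a row does not reach is not made up. A row lasts 1/12 s, in which the tool goes at most 41.7 mm and 7.16 degrees, less where a joint would pass 70% of its speed; a pose out of reach is approached as far as the arm can. A call with a gripper value outside its range is refused whole. The fingers move at their own pace and stop on an object; "force" is the grip in N (left out, the last holds). Time passes only in rows, so rows that do not move let the fingers close. It gives the time, the measured TCP pose, the force and the opening at its end, in the units of the state.
- manip.get_state(): the state, without advancing time (a new reading comes with each control period).
- manip.get_image(name): name is "side" or "top" or "wrist"; returns a dict with "img" (420x560x3 uint8, red, green, blue), "fx", "fy", "cx", "cy" (pixels), "rvec" (rotation vector, rad) and "tvec" (3), from world to camera coordinates, as OpenCV has them; the wrist camera has in their place "mount" (4x4, takes a point from camera to tool coordinates, whose origin is the TCP and whose axes are the tool frame's). Camera axes: x right, y down, z forward; pixel columns grow to the right and rows downward; lengths in m; the calibration is good to about 2 mm. A picture is of the moment at which its call begins: read the wrist's pose just before it. There is no depth.
- manip.sign_off(): hands the job in, once; it reports no verdict.
The state is a dict: "clock": time; "qpos": joint angles; "qd": joint speeds; "effort": joint torques, N m; "position": TCP position; "ee_rot": TCP orientation; "contact_force": force on the tool from outside, world axes, zero at the start; "moment": the same for the moment, N m; "width": finger opening in m.
Only numpy, scipy, OpenCV 4.12 (cv2) and the standard library are available. Lean on these libraries where they do the work, as an engineer would, in place of code of your own. Each camera call takes 0.05 s, during which the arm holds its last target. There are 200 camera calls.

TASK

The two screw clamps look alike, but one was fitted with a left-hand thread by mistake: try the wing knobs a little to find out which, and loosen that knob all or nearly all the way. Then pull its sample carrier level out of the clamp by the post and set it down gently, upright and flat on the floor of the grey tray, so that the faulty clamp can be exchanged. Leave the other clamp screwed tight with its carrier in place, and do not disturb the other things on the worktop.

Things in the scene. Friction and masses are not known exactly. Their poses are not given: they have to be found in the camera images.
- clamp_1: One of two clamps that look alike (other: clamp_2); which is left or right varies. Grey base plate fixed to the worktop, 12 mm thick, x -98 to +36, y -33 to +33 mm about the origin: its underside on the axis of an upright 8 mm stud. -x is towards the robot's side, the way the carrier pulls out. Guide rails 5 mm high on the plate at x -60 to -20, y 23.5 to 31 mm either side.
- knob_1 (a joint): Wing knob of clamp_1, rad, positive counter-clockwise from above. Starts tight at 0, at a stop that yields under 0.1 rad. A right-hand thread loosens to +2.8, a left-hand one to -2.8; one clamp has each, which is for you to find. Stays where left; takes about 0.1 N m. Knob and washer rise 2.5 mm per rad of loosening and stay on the stud. The carrier slides out from about 2 rad on.
- knob_1_grip (a point): Middle of the black wing of clamp_1's knob, on the stud axis, 49 mm above the worktop when tight. The wing is a bar 50 mm long (this point's x, the clamp's x when tight), 11 mm thick (y), 22 mm tall; grip it across its thickness from above. Under it a hub 20 mm across and a 26 mm washer, top 23 mm above the worktop when tight.
- carrier_1: Loose aluminium sample carrier (about 0.2 kg) in clamp_1: plate x -94 to +24, y -22 to +22 mm, 8 mm thick, with a post and a fork slot 11 mm wide open to +x. Origin: underside at the slot's inner end, on the stud axis while clamped. The washer sits in a 2.5 mm recess round the slot and locks it. Once loose, pull it level along its -x; after 45 mm it is clear of washer and stud and can be lifted.
- carrier_1_post (a point): Grip point on the post of carrier_1, at (-76, 0, 48) mm in the carrier's frame, 60 mm above the worktop while clamped. The post is 24 mm (x) by 16 mm (y), its top 15 mm above this point, its foot on the plate 40 mm below; grip it from above across y.
- carrier_1_mid (a point): Middle of the underside of the plate of carrier_1, 35 mm from its origin towards the post.
- clamp_1_stud (a point): Foot of the stud of clamp_1, on the top face of the base plate, 12 mm above the worktop.
- clamp_2: One of two clamps that look alike (other: clamp_1); which is left or right varies. Grey base plate fixed to the worktop, 12 mm thick, x -98 to +36, y -33 to +33 mm about the origin: its underside on the axis of an upright 8 mm stud. -x is towards the robot's side, the way the carrier pulls out. Guide rails 5 mm high on the plate at x -60 to -20, y 23.5 to 31 mm either side.
- knob_2 (a joint): Wing knob of clamp_2, rad, positive counter-clockwise from above. Starts tight at 0, at a stop that yields under 0.1 rad. A right-hand thread loosens to +2.8, a left-hand one to -2.8; one clamp has each, which is for you to find. Stays where left; takes about 0.1 N m. Knob and washer rise 2.5 mm per rad of loosening and stay on the stud. The carrier slides out from about 2 rad on.
- knob_2_grip (a point): Middle of the black wing of clamp_2's knob, on the stud axis, 49 mm above the worktop when tight. The wing is a bar 50 mm long (this point's x, the clamp's x when tight), 11 mm thick (y), 22 mm tall; grip it across its thickness from above. Under it a hub 20 mm across and a 26 mm washer, top 23 mm above the worktop when tight.
- carrier_2: Loose aluminium sample carrier (about 0.2 kg) in clamp_2: plate x -94 to +24, y -22 to +22 mm, 8 mm thick, with a post and a fork slot 11 mm wide open to +x. Origin: underside at the slot's inner end, on the stud axis while clamped. The washer sits in a 2.5 mm recess round the slot and locks it. Once loose, pull it level along its -x; after 45 mm it is clear of washer and stud and can be lifted.
- carrier_2_post (a point): Grip point on the post of carrier_2, at (-76, 0, 48) mm in the carrier's frame, 60 mm above the worktop while clamped. The post is 24 mm (x) by 16 mm (y), its top 15 mm above this point, its foot on the plate 40 mm below; grip it from above across y.
- carrier_2_mid (a point): Middle of the underside of the plate of carrier_2, 35 mm from its origin towards the post.
- clamp_2_stud (a point): Foot of the stud of clamp_2, on the top face of the base plate, 12 mm above the worktop.
- tray: Empty low grey tray, open on top, fixed on the worktop to the left of the clamps: 180 mm (x) x 120 mm (y) x 16 mm outside, walls 4 mm thick, inner floor 4 mm above the worktop. Origin: centre of its underside.
- filter_box_1: Bystander: small square filter box 34 x 34 x 14 mm between the clamps; origin at the centre of its underside. Leave it where it is.
- brass_weight: Bystander: brass weight 29 mm across, 47 mm tall, near the front edge; origin at the centre of its underside. Leave it where it is.
- sample_box_1: Bystander: round flat sample box 57 mm across, 12 mm tall, right of the clamps; origin at the centre of its underside. Leave it where it is.
- lens_ring_a: Bystander: black lens ring 32 mm across, 10 mm tall, behind the clamps; origin at the centre of its underside. Leave it where it is.
- marker: Bystander: marker pen 135 mm long, lying behind the clamps; origin at the centre of its underside. Leave it where it is.
Not all that is in view belongs to the job. Leave any brown or green look-alike of the clamp_2 alone.

How it is judged:
By the outcome, as a careful person would: the job done as asked, in the order asked, and still so for the second after the job is handed in, with the robot touching nothing.
It also fails if it takes over 66 s, if anything falls off the work surface, if the arm or the gripper's body presses on something with over 40 N, if the wrist force passes 120 N, or if a joint passes its speed limit or range.

## Working session

There is one attempt and no reset: what is moved stays moved. The work goes in short steps, Python scripts to look and compute and a tool call to move; the robot and the scene stay as the last step left them, time stands still between calls to the robot, and variables do not carry over. Pictures are saved under pics/ and viewed, about 8 in all and at most 12, crops included, and the job is handed in when it is done.

Besides the shell and the picture viewer there is one more tool, called after "Request:" as name(argument=value, ...) on one line, values as JSON. step_arm: Moves the arm, as the interface text tells. Its arguments: {"type":"object","properties":{"increments":{"type":"array"},"force":{"type":"number"}},"required":["increments"]}

```bash
mkdir -p pics; cat > h.py <<'E'
import numpy as np, cv2
from scipy.spatial.transform import Rotation as R
from rig import manip
def snap(name,fn):
    s=manip.get_state(); d=manip.get_image(name)
    cv2.imwrite(f'pics/{fn}.png',d['img'][:,:,::-1])
    K=np.array([[d['fx'],0,d['cx']],[0,d['fy'],d['cy']],[0,0,1]])
    if 'mount' in d:
        q=s['ee_rot']; T=np.eye(4); T[:3,:3]=R.from_quat([q[1],q[2],q[3],q[0]]).as_matrix(); T[:3,3]=s['position']
        M=T@np.array(d['mount']); Rw=M[:3,:3]; c=M[:3,3]
    else:
        Rm=cv2.Rodrigues(np.array(d['rvec'],float))[0]; Rw=Rm.T; c=-Rm.T@np.array(d['tvec']).ravel()
    np.savez(f'pics/{fn}.npz',K=K,R=Rw,c=c)
def w(fn,u,v,z):
    a=np.load(f'pics/{fn}.npz'); r=a['R']@np.linalg.inv(a['K'])@[u,v,1]; return (a['c']+r*(z-a['c'][2])/r[2]).round(4)
def px(fn,p):
    a=np.load(f'pics/{fn}.npz'); q=a['K']@a['R'].T@(np.array(p)-a['c']); return (q[:2]/q[2]).round(1)
E
python3 - <<'E'
from h import *
snap('top','t0');snap('side','s0')
a=cv2.imread('pics/t0.png')
print(np.load('pics/t0.npz')['c'],np.load('pics/s0.npz')['c'],manip.get_state(),manip.grasp_offset)
E
```

```text
[0.44544051 0.05320575 1.05330638] [0.25202461 0.33311088 0.89102813] {'clock': 0.1, 'qpos': array([-1.40997322e+00,  2.76563128e-01,  1.50596497e+00,  6.32891286e-06,
        1.36071487e+00, -1.21011059e-01]), 'qd': array([ 2.10359444e-04, -1.35438678e-03, -1.26755855e-03,  6.36044674e-05,
       -3.13239935e-04,  1.93952957e-03]), 'effort': array([ 2.63088432e-04, -4.17701411e+01, -2.46405458e+01, -2.02431843e-04,
        5.79514788e-03,  1.29882707e-05]), 'position': array([ 0.1598359 , -0.55186837,  0.23052489]), 'ee_rot': array([-0.09873007, -0.70008806, -0.09989688,  0.70010691]), 'contact_force': array([ 0.69502146,  0.12270185, -1.02449989]), 'moment': array([-0.02968317,  0.0122325 , -0.02254325]), 'width': 0.0853937326718904} 0.0187
```

View pics/t0.png

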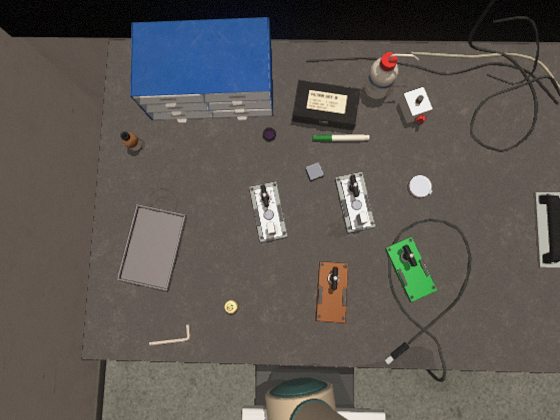

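View pics/s0.png

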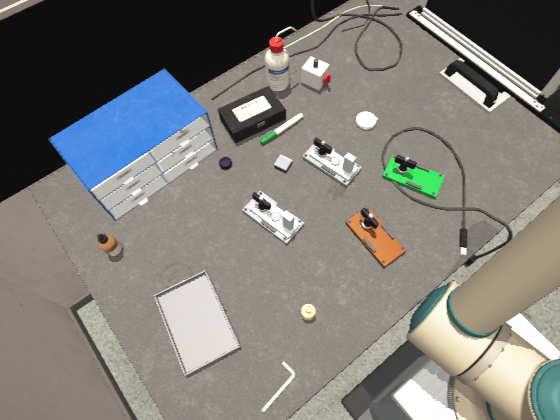

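Top view: grey clamps at (268,212) and (355,202). Look-alikes to avoid are brown (333,292) and green (411,268). Tray is at (152,247), filter box (315,172), brass weight (231,307). I'll enlarge the two grey clamps to check the choice.

```bash
python3 - <<'E'
from h import *
a=cv2.imread('pics/t0.png')
b=a[165:250,240:380]
cv2.imwrite('pics/c0.png',cv2.resize(b,None,fx=5.6,fy=5.6,interpolation=cv2.INTER_CUBIC))
E
```

```text
(no output)
```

View pics/c0.png

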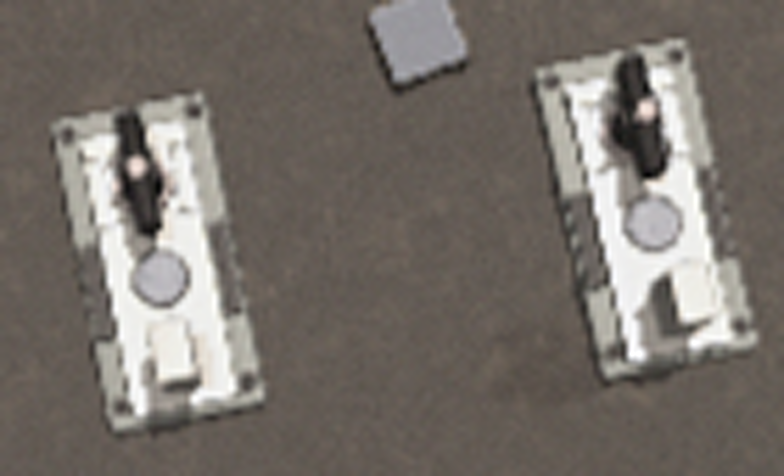

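```bash
cat > fit.py <<'E'
from h import *
def fit(fn,pts,loc,z):
    P=np.array([w(fn,u,v,z)[:2] for u,v in pts]); L=np.array(loc)
    Lc=L-L.mean(0);Pc=P-P.mean(0); H=Lc.T@Pc; a=np.arctan2(H[0,1]-H[1,0],H[0,0]+H[1,1])
    Rm=np.array([[np.cos(a),-np.sin(a)],[np.sin(a),np.cos(a)]]); o=P.mean(0)-Rm@L.mean(0)
    return o,a,Rm,(P-(L@Rm.T+o)).round(4)
E
python3 - <<'E'
from fit import *
pl=[(.036,.033),(.036,-.033),(-.098,-.033),(-.098,.033)]
for n,c in dict(left=[(52,122),(203,93),(265,398),(113,432)],right=[(535,72),(687,40),(755,345),(605,380)]).items():
    o,a,Rm,e=fit('t0',[(240+(u-2.3)/5.6,165+(v-2.3)/5.6) for u,v in c],pl,.012)
    k=lambda x,y,z:np.r_[Rm@[x,y]+o,z]
    print(n,o.round(4),np.degrees(a).round(2),e.tolist())
    print(' knob px t,s',px('t0',k(0,0,.06)),px('s0',k(0,0,.06)),' post',k(-.076,0,.06).round(4),px('t0',k(-.076,0,.075)),px('s0',k(-.076,0,.075)))
    print('  t crop',(px('t0',k(0,0,.06))-[240,165])*5.6,(px('t0',k(-.076,0,.075))-[240,165])*5.6)
for nm,p in dict(t0=[(139,206),(186,213.5),(167,290),(119,281.5)]).items():
    o,a,Rm,e=fit(nm,p,[(.09,.06),(.09,-.06),(-.09,-.06),(-.09,.06)],.016)
    print('tray',o,np.degrees(a),e.tolist())
print('brass',w('t0',231,307,.04),'filter',w('t0',315,172,.014))
s=manip.get_state();q=s['ee_rot'];print(R.from_quat([q[1],q[2],q[3],q[0]]).as_matrix().round(3))
E
```

```text
left [0.6224 0.1192] 12.82 [[-0.0002, -0.0007], [-0.0012, 0.0003], [0.0011, 0.0011], [0.0003, -0.0007]]
 knob px t,s [264.  194.6] [260.5 198. ]  post [0.5482 0.1024 0.06  ] [270.3 226.9] [287.1 214.7]
  t crop [134.4  165.76] [169.68 346.64]
right [ 0.6483 -0.0836] 12.73 [[-0.0011, -0.0008], [-0.0006, -0.0002], [0.0015, 0.0018], [0.0002, -0.0008]]
 knob px t,s [354.7 184.9] [322.5 142.9]  post [ 0.5742 -0.1003  0.06  ] [363.4 217. ] [349.7 156.5]
  t crop [642.32 111.44] [691.04 291.2 ]
tray [0.501325 0.37655 ] -10.08665565357631 [[-0.003, -0.0043], [0.0024, 0.0018], [0.0026, 0.0043], [-0.0019, -0.0018]]
brass [0.3722 0.1863 0.04  ] filter [0.687  0.0034 0.014 ]
[[-0.     0.278 -0.961]
 [ 0.002 -0.961 -0.278]
 [-1.    -0.002 -0.   ]]
```

Request:
step_arm(increments=[{"grip":0.5,"delta_pos":[0.0244,0.0234,0],"twist":7.06},{"grip":0.5,"delta_pos":[0.0244,0.0234,0],"twist":7.06},{"grip":0.5,"delta_pos":[0.0244,0.0234,0],"twist":7.06},{"grip":0.5,"delta_pos":[0.0244,0.0234,0],"twist":7.06},{"grip":0.5,"delta_pos":[0.0244,0.0234,0],"twist":7.06},{"grip":0.5,"delta_pos":[0.0244,0.0234,0],"twist":7.06},{"grip":0.5,"delta_pos":[0.0244,0.0234,0],"twist":7.06},{"grip":0.5,"delta_pos":[0.0244,0.0234,0],"twist":7.06},{"grip":0.5,"delta_pos":[0.0244,0.0234,0],"twist":7.06},{"grip":0.5,"delta_pos":[0.0244,0.0234,0],"twist":7.06}], force=40)

```text
clock: 0.93
position: [0.4047, -0.3168, 0.231]
ee_rot: [0.487, 0.513, 0.487, -0.513]
contact_force: [0.4, 0.5, 0.1]
width: 0.0426
```

Request:
step_arm(increments=[{"grip":0.5,"delta_pos":[0.0244,0.0234,0],"twist":7.06},{"grip":0.5,"delta_pos":[0.0244,0.0234,0],"twist":7.06},{"grip":0.5,"delta_pos":[0.0244,0.0234,0],"twist":7.06},{"grip":0.5,"delta_pos":[0.0244,0.0234,0],"twist":7.06},{"grip":0.5,"delta_pos":[0.0244,0.0234,0],"twist":7.06},{"grip":0.5,"delta_pos":[0.0244,0.0234,0],"twist":7.06},{"grip":0.5,"delta_pos":[0.0244,0.0234,0],"twist":7.06},{"grip":0.5,"delta_pos":[0.0244,0.0234,0],"twist":7.06},{"grip":0.5,"delta_pos":[0.0244,0.0234,0],"twist":7.06},{"grip":0.5,"delta_pos":[0.0244,0.0234,0],"twist":7.06}])

```text
clock: 1.77
position: [0.6486, -0.0829, 0.2307]
ee_rot: [0.693, 0.137, 0.694, -0.137]
contact_force: [-0.2, -1.0, 0.5]
width: 0.0431
```

Request:
step_arm(increments=[{"grip":0.5,"delta_pos":[0,0,0],"twist":7.06},{"grip":0.5,"delta_pos":[0,0,0],"twist":7.06},{"grip":0.5,"delta_pos":[0,0,0],"twist":7.06},{"grip":0.5,"delta_pos":[0,0,0],"twist":7.06},{"grip":0.5,"delta_pos":[0,0,0],"twist":7.06},{"grip":0.5,"delta_pos":[0,0,0],"twist":0},{"grip":0.5,"delta_pos":[0,0,0],"twist":0}])

```text
clock: 2.35
position: [0.6477, -0.0843, 0.2308]
ee_rot: [0.703, -0.077, 0.703, 0.077]
contact_force: [0.3, -0.2, -0.7]
width: 0.0425
```

```bash
cat > st.py <<'E'
from h import *
s=manip.get_state();q=s['ee_rot'];m=R.from_quat([q[1],q[2],q[3],q[0]]).as_matrix()
print(s['clock'],s['position'].round(4),'psi',np.degrees(np.arctan2(m[1,1],m[0,1])).round(2),'q6',s['qpos'][5].round(2),'F',s['contact_force'].round(2),'M',s['moment'].round(3),'w',round(s['width'],4))
E
python3 st.py; python3 - <<'E'
from h import *
snap('wrist','w0')
for n,p in dict(knobR=(.6483,-.0836,.06),postR=(.5742,-.1003,.075)).items(): print(n,px('w0',p))
E
```

```text
2.35 [ 0.6477 -0.0843  0.2308] psi 102.47 q6 -2.02 F [ 0.34 -0.19 -0.72] M [-0.075 -0.048 -0.005] w 0.0425
knobR [285.7 190.1]
postR [285.5 109.7]
```

View pics/w0.png

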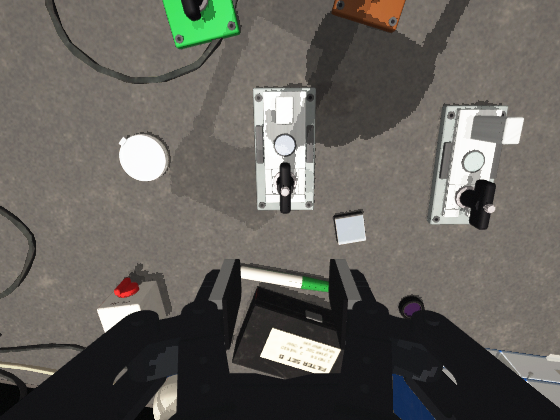

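Wrist view: the right knob's pin is at (285,190) and the post at (285,110), both as predicted. The jaws are aligned, so I descend and grip the right knob.

Request:
step_arm(increments=[{"grip":0.5,"delta_pos":[0.0005,0.0006,-0.03],"twist":0.3},{"grip":0.5,"delta_pos":[0,0,-0.03],"twist":0},{"grip":0.5,"delta_pos":[0,0,-0.03],"twist":0},{"grip":0.5,"delta_pos":[0,0,-0.03],"twist":0},{"grip":0.5,"delta_pos":[0,0,-0.03],"twist":0},{"grip":0.5,"delta_pos":[0,0,-0.025],"twist":0},{"grip":0.5,"delta_pos":[0,0,-0.01],"twist":0},{"grip":0.5,"delta_pos":[0,0,-0.004],"twist":0},{"grip":0.5,"delta_pos":[0,0,0],"twist":0},{"grip":0.5,"delta_pos":[0,0,0],"twist":0}], force=40)

```text
clock: 3.23
position: [0.6496, -0.084, 0.0437]
ee_rot: [0.703, -0.08, 0.702, 0.079]
contact_force: [0.9, -0.8, 0.6]
width: 0.0431
```

Request:
step_arm(increments=[{"grip":0,"delta_pos":[0,0,0],"twist":0},{"grip":0,"delta_pos":[0,0,0],"twist":0},{"grip":0,"delta_pos":[0,0,0],"twist":0},{"grip":0,"delta_pos":[0,0,0],"twist":0},{"grip":0,"delta_pos":[0,0,0],"twist":0},{"grip":0,"delta_pos":[0,0,0],"twist":0},{"grip":0,"delta_pos":[0,0,0],"twist":0},{"grip":0,"delta_pos":[0,0,0],"twist":0}])

```text
clock: 3.9
position: [0.6495, -0.0837, 0.0441]
ee_rot: [0.704, -0.08, 0.702, 0.079]
contact_force: [-1.0, 0.6, 6.5]
width: 0.0142
```

```bash
python3 st.py
```

```text
3.9 [ 0.6495 -0.0837  0.0441] psi 102.94 q6 -2.03 F [-1.02  0.65  6.53] M [ 0.221  0.073 -0.042] w 0.0142
```

Request:
step_arm(increments=[{"grip":0,"delta_pos":[0,0,0],"twist":-2},{"grip":0,"delta_pos":[0,0,0],"twist":-2},{"grip":0,"delta_pos":[0,0,0],"twist":0},{"grip":0,"delta_pos":[0,0,0],"twist":0}])

```text
clock: 4.23
position: [0.6495, -0.0837, 0.0441]
ee_rot: [0.706, -0.056, 0.704, 0.055]
contact_force: [0.0, 0.6, 6.0]
width: 0.0137
```

```bash
python3 st.py
```

```text
4.2333 [ 0.6495 -0.0837  0.0441] psi 99.0 q6 -1.96 F [0.01 0.6  5.98] M [0.17  0.106 0.287] w 0.0137
```

Request:
step_arm(increments=[{"grip":0,"delta_pos":[0,0,0.001],"twist":-2},{"grip":0,"delta_pos":[0,0,0],"twist":-2},{"grip":0,"delta_pos":[0,0,0],"twist":0},{"grip":0,"delta_pos":[0,0,0],"twist":0}])

```text
clock: 4.57
position: [0.6482, -0.0839, 0.0443]
ee_rot: [0.706, -0.031, 0.706, 0.031]
contact_force: [-2.1, 0.7, 5.6]
width: 0.0136
```

```bash
python3 st.py
```

```text
4.5667 [ 0.6482 -0.0839  0.0443] psi 94.99 q6 -1.89 F [-2.15  0.71  5.58] M [-0.021  0.392 -0.071] w 0.0136
```

Request:
step_arm(increments=[{"grip":0,"delta_pos":[0,0,0],"twist":3},{"grip":0,"delta_pos":[0,0,0],"twist":3},{"grip":0,"delta_pos":[0,0,0],"twist":2},{"grip":0,"delta_pos":[0,0,0],"twist":0},{"grip":0,"delta_pos":[0,0,0],"twist":0}])

```text
clock: 4.98
position: [0.6482, -0.084, 0.0446]
ee_rot: [0.703, -0.08, 0.702, 0.08]
contact_force: [-2.2, 0.8, 6.1]
width: 0.0137
```

```bash
python3 st.py
```

```text
4.9833 [ 0.6482 -0.084   0.0446] psi 103.01 q6 -2.03 F [-2.2   0.79  6.1 ] M [-0.024  0.514 -0.003] w 0.0137
```

Request:
step_arm(increments=[{"grip":0,"delta_pos":[0,0,0],"twist":3},{"grip":0,"delta_pos":[0,0,0],"twist":3},{"grip":0,"delta_pos":[0,0,0],"twist":0},{"grip":0,"delta_pos":[0,0,0],"twist":0}])

```text
clock: 5.32
position: [0.6482, -0.084, 0.0448]
ee_rot: [0.697, -0.117, 0.697, 0.117]
contact_force: [-3.5, -0.1, 8.0]
width: 0.0138
```

```bash
python3 st.py
```

```text
5.3167 [ 0.6482 -0.084   0.0448] psi 109.01 q6 -2.14 F [-3.52 -0.12  7.95] M [-0.03   0.499 -0.04 ] w 0.0138
```

```bash
python3 - <<'E'
from h import *
snap('wrist','w1');snap('top','t1')
a=cv2.imread('pics/w1.png');b=cv2.imread('pics/t1.png')[165:250,300:400]
a=a[60:420,100:460]
cv2.imwrite('pics/c1.png',np.hstack([a,cv2.resize(b,(424,360),interpolation=cv2.INTER_CUBIC)]))
E
```

```text
(no output)
```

View pics/c1.png

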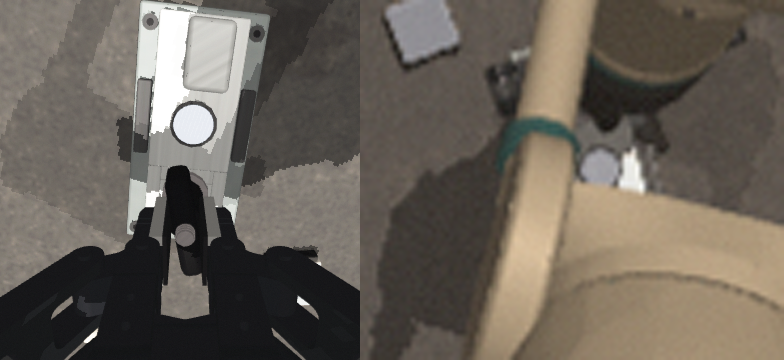

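The wrist crop shows the wing about 12° counter-clockwise of the clamp axis after I turned back. Clockwise, the moment rose to +0.29 N m at a stop. So the right clamp is right-handed and good. I retighten it now.

Request:
step_arm(increments=[{"grip":0,"delta_pos":[0,0,0],"twist":-3},{"grip":0,"delta_pos":[0,0,0],"twist":-3},{"grip":0,"delta_pos":[0,0,0],"twist":-3},{"grip":0,"delta_pos":[0,0,0],"twist":-2},{"grip":0,"delta_pos":[0,0,0],"twist":0},{"grip":0,"delta_pos":[0,0,0],"twist":0}], force=60)

```text
clock: 5.92
position: [0.6482, -0.084, 0.0444]
ee_rot: [0.705, -0.05, 0.705, 0.049]
contact_force: [-1.6, -1.0, 6.9]
width: 0.0127
```

```bash
python3 st.py
```

```text
5.9167 [ 0.6482 -0.084   0.0444] psi 98.01 q6 -1.95 F [-1.62 -1.03  6.87] M [-0.027  0.443 -0.005] w 0.0127
```

Request:
step_arm(increments=[{"grip":0,"delta_pos":[0,0,0],"twist":-2},{"grip":0,"delta_pos":[0,0,0],"twist":-2},{"grip":0,"delta_pos":[0,0,0],"twist":0},{"grip":0,"delta_pos":[0,0,0],"twist":0}])

```text
clock: 6.25
position: [0.6481, -0.0839, 0.0443]
ee_rot: [0.707, -0.025, 0.707, 0.025]
contact_force: [-2.6, 0.3, 6.3]
width: 0.0131
```

```bash
python3 st.py
```

```text
6.25 [ 0.6481 -0.0839  0.0443] psi 94.01 q6 -1.88 F [-2.57  0.3   6.35] M [-0.046  0.445 -0.056] w 0.0131
```

```bash
python3 - <<'E'
from h import *
snap('wrist','w2')
a=cv2.imread('pics/w1.png')[60:360,190:390];b=cv2.imread('pics/w2.png')[60:360,190:390]
cv2.imwrite('pics/c2.png',cv2.resize(np.hstack([a,b]),None,fx=2,fy=2,interpolation=cv2.INTER_CUBIC))
E
```

```text
(no output)
```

View pics/c2.png

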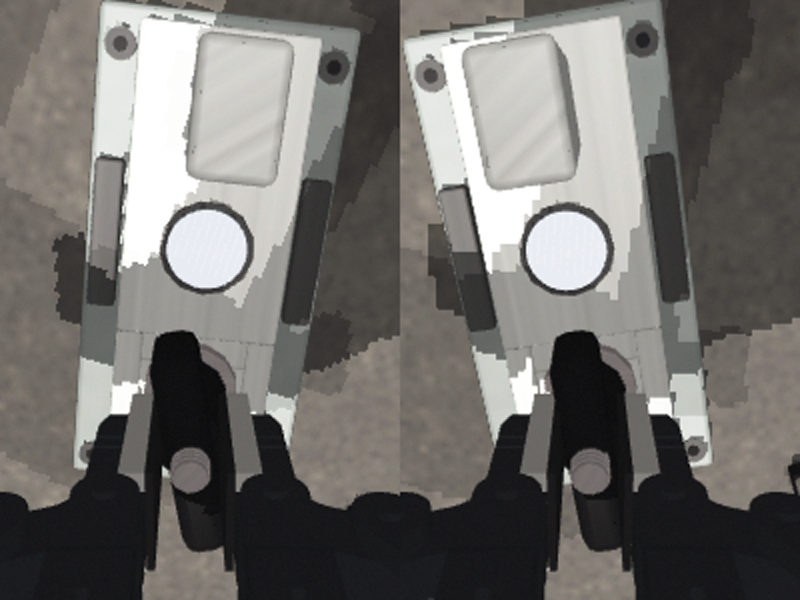

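Both crops show the wing skewed about 6° in the jaws and following them, so the wing is now near 0. I go a few degrees further clockwise to confirm the stop.

Request:
step_arm(increments=[{"grip":0,"delta_pos":[0,0,0],"twist":-2},{"grip":0,"delta_pos":[0,0,0],"twist":-2},{"grip":0,"delta_pos":[0,0,0],"twist":0}])

```text
clock: 6.55
position: [0.6481, -0.0839, 0.0443]
ee_rot: [0.707, -0.001, 0.707, 0.0]
contact_force: [-2.3, 0.0, 5.1]
width: 0.0128
```

```bash
python3 st.py
```

```text
6.55 [ 0.6481 -0.0839  0.0443] psi 90.07 q6 -1.81 F [-2.26  0.    5.09] M [0.047 0.423 0.61 ] w 0.0128
```

Request:
step_arm(increments=[{"grip":0,"delta_pos":[0,0,0],"twist":-2},{"grip":0,"delta_pos":[0,0,0],"twist":-2},{"grip":0,"delta_pos":[0,0,0],"twist":0}])

```text
clock: 6.8
position: [0.6482, -0.0839, 0.0443]
ee_rot: [0.707, 0.023, 0.707, -0.024]
contact_force: [-2.4, -0.3, 5.7]
width: 0.0131
```

```bash
python3 st.py; python3 - <<'E'
from h import *
snap('wrist','w3')
a=cv2.imread('pics/w2.png')[60:360,190:390];b=cv2.imread('pics/w3.png')[60:360,190:390]
cv2.imwrite('pics/c3.png',cv2.resize(np.hstack([a,b]),None,fx=2,fy=2,interpolation=cv2.INTER_CUBIC))
E
```

```text
6.8 [ 0.6482 -0.0839  0.0443] psi 86.22 q6 -1.74 F [-2.42 -0.33  5.67] M [0.139 0.354 1.323] w 0.0131
```

View pics/c3.png

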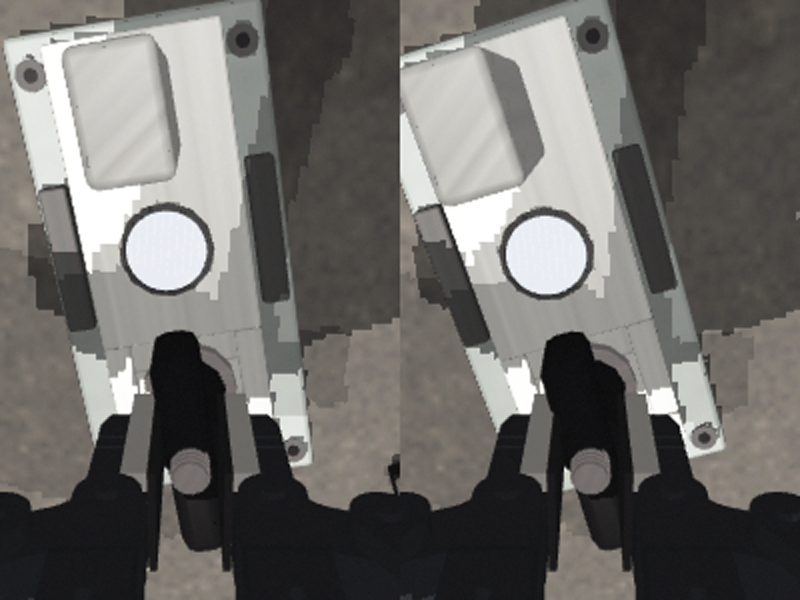

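At 86° the moment reached +1.3 N m with the jaws slipping against the stop. The right knob is at its tight stop and the right clamp is good, so the left clamp is the faulty one. I release and go to the left knob.

Request:
step_arm(increments=[{"grip":0,"delta_pos":[0,0,0],"twist":2},{"grip":0,"delta_pos":[0,0,0],"twist":2},{"grip":0.5,"delta_pos":[0,0,0],"twist":0},{"grip":0.5,"delta_pos":[0,0,0],"twist":0},{"grip":0.5,"delta_pos":[0,0,0],"twist":0},{"grip":0.5,"delta_pos":[0,0,0],"twist":0},{"grip":0.5,"delta_pos":[0,0,0.02],"twist":0},{"grip":0.5,"delta_pos":[0,0,0.03],"twist":0},{"grip":0.5,"delta_pos":[0,0,0.03],"twist":0},{"grip":0.5,"delta_pos":[0,0,0.03],"twist":0}])

```text
clock: 7.68
position: [0.6481, -0.0837, 0.1539]
ee_rot: [0.707, 0.001, 0.707, -0.0]
contact_force: [1.9, 0.3, 0.1]
width: 0.0425
```

Request:
step_arm(increments=[{"grip":0.5,"delta_pos":[-0.004,0.029,0.02],"twist":2},{"grip":0.5,"delta_pos":[-0.004,0.029,0],"twist":2},{"grip":0.5,"delta_pos":[-0.004,0.029,0],"twist":2},{"grip":0.5,"delta_pos":[-0.004,0.029,0],"twist":2},{"grip":0.5,"delta_pos":[-0.004,0.029,0],"twist":2},{"grip":0.5,"delta_pos":[-0.004,0.029,0],"twist":2},{"grip":0.5,"delta_pos":[-0.0018,0.029,0],"twist":0.6},{"grip":0.5,"delta_pos":[0,0,0],"twist":0},{"grip":0.5,"delta_pos":[0,0,0],"twist":0}])

```text
clock: 8.43
position: [0.6224, 0.1207, 0.1731]
ee_rot: [0.703, -0.078, 0.703, 0.078]
contact_force: [-0.3, -0.8, 0.2]
width: 0.0432
```

```bash
python3 st.py; python3 - <<'E'
from h import *
snap('wrist','w4')
print(px('w4',(.6224,.1192,.06)),px('w4',(.5482,.1024,.075)))
a=cv2.imread('pics/w4.png')[0:300]
cv2.imwrite('pics/c4.png',a)
E
```

```text
8.4333 [0.6224 0.1207 0.1731] psi 102.69 q6 -1.71 F [-0.26 -0.81  0.15] M [-0.037 -0.051  0.001] w 0.0432
[283.7 206.1] [283.4 108.6]
```

View pics/c4.png

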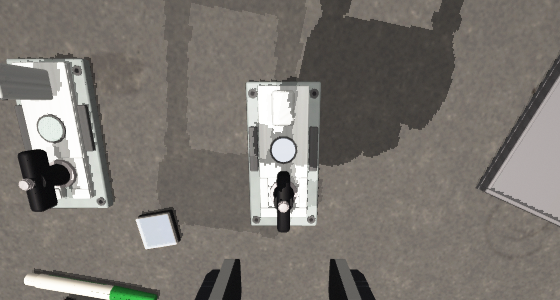

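Left knob pin is at (283,207) and the post at (283,108), as predicted. I grip it and test clockwise.

Request:
step_arm(increments=[{"grip":0.5,"delta_pos":[0,-0.0013,-0.03],"twist":0.1},{"grip":0.5,"delta_pos":[0,0,-0.03],"twist":0},{"grip":0.5,"delta_pos":[0,0,-0.03],"twist":0},{"grip":0.5,"delta_pos":[0,0,-0.025],"twist":0},{"grip":0.5,"delta_pos":[0,0,-0.012],"twist":0},{"grip":0.5,"delta_pos":[0,0,0],"twist":0},{"grip":0.5,"delta_pos":[0,0,0],"twist":0}], force=60)

```text
clock: 9.07
position: [0.6226, 0.1166, 0.0457]
ee_rot: [0.702, -0.077, 0.703, 0.077]
contact_force: [0.8, 0.3, 0.2]
width: 0.0426
```

Request:
step_arm(increments=[{"grip":0,"delta_pos":[0,0,0],"twist":0},{"grip":0,"delta_pos":[0,0,0],"twist":0},{"grip":0,"delta_pos":[0,0,0],"twist":0},{"grip":0,"delta_pos":[0,0,0],"twist":0},{"grip":0,"delta_pos":[0,0,0],"twist":0},{"grip":0,"delta_pos":[0,0,0],"twist":0},{"grip":0,"delta_pos":[0,0,0],"twist":0}])

```text
clock: 9.65
position: [0.6236, 0.1193, 0.0482]
ee_rot: [0.704, -0.077, 0.702, 0.078]
contact_force: [-1.6, 5.1, 6.8]
width: 0.0115
```

```bash
python3 st.py
```

```text
9.65 [0.6236 0.1193 0.0482] psi 102.63 q6 -1.71 F [-1.6   5.09  6.75] M [0.875 0.158 0.004] w 0.0115
```

Request:
step_arm(increments=[{"grip":0,"delta_pos":[0,0,0.0001],"twist":-3},{"grip":0,"delta_pos":[0,0,0.0001],"twist":-3},{"grip":0,"delta_pos":[0,0,0.0001],"twist":-3},{"grip":0,"delta_pos":[0,0,0.0001],"twist":-3},{"grip":0,"delta_pos":[0,0,0],"twist":0},{"grip":0,"delta_pos":[0,0,0],"twist":0}])

```text
clock: 10.15
position: [0.6236, 0.1189, 0.0486]
ee_rot: [0.708, -0.003, 0.706, 0.005]
contact_force: [-0.5, 3.6, 6.0]
width: 0.0113
```

```bash
python3 st.py
```

```text
10.15 [0.6236 0.1189 0.0486] psi 90.65 q6 -1.5 F [-0.47  3.58  6.04] M [0.718 0.197 0.074] w 0.0113
```

Clockwise turned freely for 12° at about 0.07 N m, so the left clamp has the left-hand thread. I loosen it fully.

Request:
step_arm(increments=[{"grip":0,"delta_pos":[0,0.001,0.0003],"twist":-6.9},{"grip":0,"delta_pos":[0,0.001,0.0003],"twist":-6.9},{"grip":0,"delta_pos":[0,0,0.0003],"twist":-6.9},{"grip":0,"delta_pos":[0,0,0.0003],"twist":-6.9},{"grip":0,"delta_pos":[0,0,0.0003],"twist":-6.9},{"grip":0,"delta_pos":[0,0,0.0003],"twist":-6.9},{"grip":0,"delta_pos":[0,0,0.0003],"twist":-6.9},{"grip":0,"delta_pos":[0,0,0.0003],"twist":-6.9},{"grip":0,"delta_pos":[0,0,0.0003],"twist":-6.9},{"grip":0,"delta_pos":[0,0,0.0003],"twist":-6.9}])

```text
clock: 10.98
position: [0.6226, 0.1178, 0.0516]
ee_rot: [0.585, 0.397, 0.583, -0.399]
contact_force: [-1.8, -3.5, 8.7]
width: 0.0116
```

```bash
python3 st.py
```

```text
10.9833 [0.6226 0.1178 0.0516] psi 21.42 q6 -0.29 F [-1.81 -3.46  8.65] M [-0.608  0.579  0.162] w 0.0116
```

Request:
step_arm(increments=[{"grip":0,"delta_pos":[0,0,0.0003],"twist":-6.9},{"grip":0,"delta_pos":[0,0,0.0003],"twist":-6.9},{"grip":0,"delta_pos":[0,0,0.0003],"twist":-6.9},{"grip":0,"delta_pos":[0,0,0.0003],"twist":-6.9},{"grip":0,"delta_pos":[0,0,0.0003],"twist":-6.9},{"grip":0,"delta_pos":[0,0,0.0003],"twist":-6.9},{"grip":0,"delta_pos":[0,0,0.0003],"twist":-6.9},{"grip":0,"delta_pos":[0,0,0.0003],"twist":-6.9},{"grip":0,"delta_pos":[0,0,0.0003],"twist":-6.9},{"grip":0,"delta_pos":[0,0,0.0003],"twist":-6.9}])

```text
clock: 11.82
position: [0.6209, 0.1182, 0.0545]
ee_rot: [-0.256, -0.658, -0.255, 0.661]
contact_force: [-6.1, -1.5, 11.4]
width: 0.0119
```

Request:
step_arm(increments=[{"grip":0,"delta_pos":[0,0,0.0003],"twist":-4},{"grip":0,"delta_pos":[0,0,0],"twist":0},{"grip":0,"delta_pos":[0,0,0],"twist":0}])

```text
clock: 12.07
position: [0.6208, 0.1183, 0.0547]
ee_rot: [-0.235, -0.666, -0.234, 0.668]
contact_force: [-5.0, -2.4, 10.3]
width: 0.0113
```

```bash
python3 st.py
```

```text
12.0667 [0.6208 0.1183 0.0547] psi -51.29 q6 0.98 F [-5.04 -2.42 10.34] M [-0.303  0.982 -0.015] w 0.0113
```

Request:
step_arm(increments=[{"grip":0,"delta_pos":[0,0,0.0001],"twist":-3},{"grip":0,"delta_pos":[0,0,0],"twist":0},{"grip":0.5,"delta_pos":[0,0,0],"twist":0},{"grip":0.5,"delta_pos":[0,0,0],"twist":0},{"grip":0.5,"delta_pos":[0,0,0],"twist":0},{"grip":0.5,"delta_pos":[0,0,0.01],"twist":0},{"grip":0.5,"delta_pos":[0,0,0.025],"twist":0},{"grip":0.5,"delta_pos":[0,0,0.025],"twist":0},{"grip":0.5,"delta_pos":[0,0,0.02],"twist":0}])

```text
clock: 12.82
position: [0.6233, 0.1199, 0.1352]
ee_rot: [0.217, 0.674, 0.216, -0.673]
contact_force: [0.3, -0.5, 0.3]
width: 0.0424
```

Request:
step_arm(increments=[{"grip":0.5,"delta_pos":[-0.0185,-0.004,0],"twist":-5.8},{"grip":0.5,"delta_pos":[-0.0185,-0.004,0],"twist":-5.8},{"grip":0.5,"delta_pos":[-0.0185,-0.004,0],"twist":-5.8},{"grip":0.5,"delta_pos":[-0.0185,-0.004,0],"twist":-5.5},{"grip":0.5,"delta_pos":[0,0,0],"twist":0},{"grip":0.5,"delta_pos":[0,0,0],"twist":0}])

```text
clock: 13.32
position: [0.5486, 0.1038, 0.1339]
ee_rot: [0.079, 0.703, 0.079, -0.702]
contact_force: [0.2, 0.3, -0.4]
width: 0.0428
```

```bash
python3 st.py; python3 - <<'E'
from h import *
snap('wrist','w5');snap('side','s5')
print(px('w5',(.6224,.1192,.067)),px('w5',(.5482,.1024,.075)))
a=cv2.imread('pics/w5.png');b=cv2.imread('pics/s5.png')[150:270,220:380]
a=cv2.resize(a,(400,300));b=cv2.resize(b,(400,300),interpolation=cv2.INTER_CUBIC)
cv2.imwrite('pics/c5.png',np.hstack([a,b]))
E
```

```text
13.3167 [0.5486 0.1038 0.1339] psi -77.18 q6 1.41 F [ 0.18  0.31 -0.37] M [ 0.001 -0.013  0.005] w 0.0428
[285.6 110.7] [285.4 231.4]
```

View pics/c5.png

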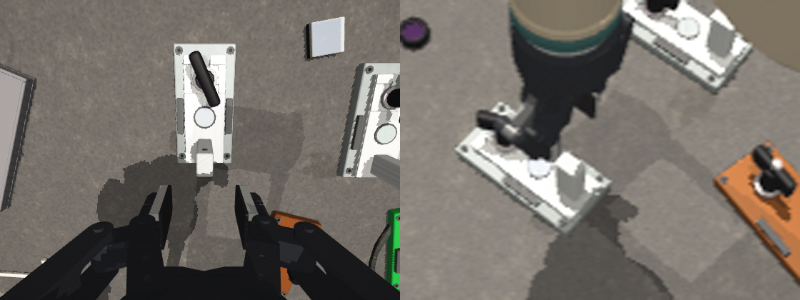

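The wrist view shows the knob turned well round, about 157°, with the post at (285,227) as predicted. I grip the post.

Request:
step_arm(increments=[{"grip":0.5,"delta_pos":[-0.0003,-0.0013,-0.03],"twist":0},{"grip":0.5,"delta_pos":[0,0,-0.03],"twist":0},{"grip":0.5,"delta_pos":[0,0,-0.02],"twist":0},{"grip":0.5,"delta_pos":[0,0,-0.012],"twist":0},{"grip":0.5,"delta_pos":[0,0,0],"twist":0},{"grip":0.5,"delta_pos":[0,0,0],"twist":0}], force=50)

```text
clock: 13.92
position: [0.5491, 0.1028, 0.0406]
ee_rot: [-0.079, -0.702, -0.079, 0.703]
contact_force: [0.5, -0.5, 0.7]
width: 0.0426
```

Request:
step_arm(increments=[{"grip":0,"delta_pos":[0,0,0],"twist":0},{"grip":0,"delta_pos":[0,0,0],"twist":0},{"grip":0,"delta_pos":[0,0,0],"twist":0},{"grip":0,"delta_pos":[0,0,0],"twist":0},{"grip":0,"delta_pos":[0,0,0],"twist":0},{"grip":0,"delta_pos":[0,0,0],"twist":0},{"grip":0,"delta_pos":[0,0,0],"twist":0}])

```text
clock: 14.5
position: [0.5497, 0.1028, 0.0424]
ee_rot: [0.079, 0.704, 0.078, -0.702]
contact_force: [0.7, 0.9, 6.2]
width: 0.0157
```

```bash
python3 st.py
```

```text
14.5 [0.5497 0.1028 0.0424] psi -77.25 q6 1.41 F [0.69 0.86 6.22] M [ 0.094 -0.136  0.028] w 0.0157
```

Request:
step_arm(increments=[{"grip":0,"delta_pos":[-0.0039,-0.0009,0.0005],"twist":0},{"grip":0,"delta_pos":[-0.0039,-0.0009,0],"twist":0},{"grip":0,"delta_pos":[-0.0039,-0.0009,0],"twist":0},{"grip":0,"delta_pos":[0,0,0],"twist":0}])

```text
clock: 14.83
position: [0.5369, 0.0998, 0.0424]
ee_rot: [0.079, 0.703, 0.078, -0.702]
contact_force: [2.5, 0.2, 4.9]
width: 0.0151
```

```bash
python3 st.py
```

```text
14.8333 [0.5369 0.0998 0.0424] psi -77.25 q6 1.41 F [2.51 0.23 4.88] M [ 0.063 -0.427 -0.029] w 0.0151
```

Request:
step_arm(increments=[{"grip":0,"delta_pos":[-0.0049,-0.0011,0.0005],"twist":0},{"grip":0,"delta_pos":[-0.0049,-0.0011,0.0005],"twist":0},{"grip":0,"delta_pos":[-0.0049,-0.0011,0],"twist":0},{"grip":0,"delta_pos":[-0.0049,-0.0011,0],"twist":0},{"grip":0,"delta_pos":[-0.0049,-0.0011,0],"twist":0},{"grip":0,"delta_pos":[-0.0049,-0.0011,0],"twist":0},{"grip":0,"delta_pos":[-0.0049,-0.0011,0],"twist":0},{"grip":0,"delta_pos":[-0.0049,-0.0011,0],"twist":0},{"grip":0,"delta_pos":[-0.0049,-0.0011,0],"twist":0},{"grip":0,"delta_pos":[-0.0049,-0.0011,0],"twist":0}])

```text
clock: 15.67
position: [0.4867, 0.0888, 0.0425]
ee_rot: [-0.079, -0.702, -0.078, 0.703]
contact_force: [1.3, 0.5, 0.1]
width: 0.0154
```

Request:
step_arm(increments=[{"grip":0,"delta_pos":[0,0,0.002],"twist":0},{"grip":0,"delta_pos":[0,0,0.005],"twist":0},{"grip":0,"delta_pos":[0,0,0.01],"twist":0},{"grip":0,"delta_pos":[0,0,0.015],"twist":0},{"grip":0,"delta_pos":[0,0,0.015],"twist":0},{"grip":0,"delta_pos":[0,0,0.015],"twist":0},{"grip":0,"delta_pos":[0,0,0.01],"twist":0},{"grip":0,"delta_pos":[0,0,0],"twist":0}])

```text
clock: 16.33
position: [0.4886, 0.089, 0.1165]
ee_rot: [0.079, 0.704, 0.078, -0.702]
contact_force: [1.1, 0.7, -3.3]
width: 0.0154
```

```bash
python3 st.py; python3 - <<'E'
from h import *
snap('side','s6')
b=cv2.imread('pics/s6.png')[140:400,150:350]
cv2.imwrite('pics/c6.png',cv2.resize(b,None,fx=2.3,fy=2.3,interpolation=cv2.INTER_CUBIC))
# tray refit helper: wrist w5 inner look; side corners from s0
o,a,Rm=None,None,None
from fit import fit
o,a,Rm,e=fit('s0',[(155,303),(207,272),(239,346),(187,374)],[(.09,.06),(.09,-.06),(-.09,-.06),(-.09,.06)],.016)
print('tray side',o,np.degrees(a),e.tolist())
E
```

```text
16.3333 [0.4886 0.089  0.1165] psi -77.25 q6 1.39 F [ 1.13  0.7  -3.26] M [ 0.027 -0.036 -0.013] w 0.0154
tray side [0.494725 0.38035 ] -9.123462106108535 [[-0.0112, 0.0023], [-0.0038, -0.0017], [0.007, 0.0041], [0.008, -0.0047]]
```

View pics/c6.png

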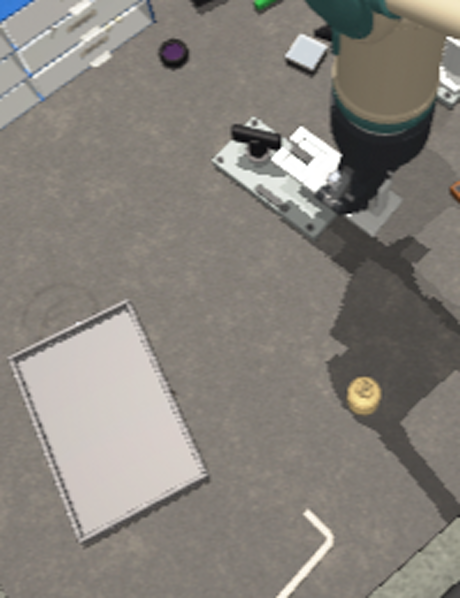

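The carrier is held level and clear of the stud, with the knob still on it. Tray corners in the crop are (10,357), (129,300), (207,476) and (83,543).

```bash
python3 - <<'E'
from fit import *
L=[(.09,.06),(.09,-.06),(-.09,-.06),(-.09,.06)]
o,a,Rm,e=fit('s6',[(150+u/2.3,140+v/2.3) for u,v in [(10,357),(129,300),(207,476),(83,543)]],L,.016)
print(o,np.degrees(a),e.tolist())
E
```

```text
[0.498325 0.379175] -10.75161744381207 [[-0.0009, -0.001], [-0.0012, 0.0014], [0.0019, 0.002], [0.0002, -0.0023]]
```

Request:
step_arm(increments=[{"grip":0,"delta_pos":[-0.001,0.01,0.005],"twist":0},{"grip":0,"delta_pos":[-0.002,0.02,0.005],"twist":-2},{"grip":0,"delta_pos":[-0.002,0.02,0],"twist":-2},{"grip":0,"delta_pos":[-0.002,0.02,0],"twist":-2},{"grip":0,"delta_pos":[-0.002,0.02,0],"twist":-2},{"grip":0,"delta_pos":[-0.002,0.02,0],"twist":-2},{"grip":0,"delta_pos":[-0.002,0.02,0],"twist":-2},{"grip":0,"delta_pos":[-0.002,0.02,0],"twist":-2},{"grip":0,"delta_pos":[-0.002,0.02,0],"twist":-2},{"grip":0,"delta_pos":[-0.002,0.02,0],"twist":-2}])

```text
clock: 17.22
position: [0.4671, 0.2803, 0.1235]
ee_rot: [0.033, -0.705, 0.033, 0.707]
contact_force: [0.9, 0.3, -3.2]
width: 0.0155
```

Request:
step_arm(increments=[{"grip":0,"delta_pos":[-0.002,0.02,0],"twist":-2},{"grip":0,"delta_pos":[-0.002,0.02,0],"twist":-2},{"grip":0,"delta_pos":[-0.002,0.02,0],"twist":-0.3},{"grip":0,"delta_pos":[-0.001,0.02,0],"twist":0},{"grip":0,"delta_pos":[-0.0,0.015,0],"twist":0},{"grip":0,"delta_pos":[0,0.008,0],"twist":0},{"grip":0,"delta_pos":[0,0,0],"twist":0},{"grip":0,"delta_pos":[0,0,0],"twist":0}])

```text
clock: 17.88
position: [0.4611, 0.3816, 0.124]
ee_rot: [0.058, -0.704, 0.059, 0.705]
contact_force: [0.9, 0.5, -2.8]
width: 0.0155
```

```bash
python3 st.py
```

```text
17.8833 [0.4611 0.3816 0.124 ] psi -99.51 q6 2.31 F [ 0.9   0.49 -2.79] M [0.024 0.039 0.021] w 0.0155
```

Request:
step_arm(increments=[{"grip":0,"delta_pos":[-0.0015,0.002,-0.015],"twist":-1},{"grip":0,"delta_pos":[0,0,-0.02],"twist":0},{"grip":0,"delta_pos":[0,0,-0.02],"twist":0},{"grip":0,"delta_pos":[0,0,-0.015],"twist":0},{"grip":0,"delta_pos":[0,0,-0.008],"twist":0},{"grip":0,"delta_pos":[0,0,-0.004],"twist":0},{"grip":0,"delta_pos":[0,0,-0.002],"twist":0},{"grip":0,"delta_pos":[0,0,-0.001],"twist":0},{"grip":0,"delta_pos":[0,0,0],"twist":0}])

```text
clock: 18.63
position: [0.4607, 0.3841, 0.0404]
ee_rot: [-0.065, 0.705, -0.065, -0.704]
contact_force: [-0.6, 0.3, -1.9]
width: 0.0153
```

Request:
step_arm(increments=[{"grip":0,"delta_pos":[0,0,-0.001],"twist":0},{"grip":0,"delta_pos":[0,0,-0.001],"twist":0},{"grip":0,"delta_pos":[0,0,-0.001],"twist":0},{"grip":0,"delta_pos":[0,0,0],"twist":0}])

```text
clock: 18.97
position: [0.4601, 0.384, 0.0367]
ee_rot: [-0.065, 0.704, -0.065, -0.704]
contact_force: [-0.4, 0.4, -2.8]
width: 0.0152
```

```bash
python3 st.py
```

```text
18.9667 [0.4601 0.384  0.0367] psi -100.55 q6 2.33 F [-0.36  0.36 -2.77] M [-0.029  0.097  0.014] w 0.0152
```

Request:
step_arm(increments=[{"grip":0,"delta_pos":[0,0,-0.001],"twist":0},{"grip":0,"delta_pos":[0,0,0],"twist":0},{"grip":0,"delta_pos":[0,0,-0.001],"twist":0},{"grip":0,"delta_pos":[0,0,0],"twist":0},{"grip":0,"delta_pos":[0,0,0],"twist":0}])

```text
clock: 19.38
position: [0.4602, 0.384, 0.0347]
ee_rot: [-0.065, 0.704, -0.065, -0.704]
contact_force: [0.3, -0.9, -2.2]
width: 0.0154
```

```bash
python3 st.py
```

```text
19.3833 [0.4602 0.384  0.0347] psi -100.55 q6 2.33 F [ 0.26 -0.89 -2.22] M [-0.005 -0.05   0.001] w 0.0154
```

Not in contact yet, so I lower in half-millimetre steps.

Request:
step_arm(increments=[{"grip":0,"delta_pos":[0,0,-0.0005],"twist":0},{"grip":0,"delta_pos":[0,0,0],"twist":0},{"grip":0,"delta_pos":[0,0,-0.0005],"twist":0},{"grip":0,"delta_pos":[0,0,0],"twist":0}])

```text
clock: 19.72
position: [0.4601, 0.3841, 0.0344]
ee_rot: [-0.065, 0.704, -0.065, -0.704]
contact_force: [-1.8, 0.4, 5.8]
width: 0.015
```

Request:
step_arm(increments=[{"grip":0,"delta_pos":[0,0,-0.0005],"twist":0},{"grip":0,"delta_pos":[0,0,0],"twist":0}])

```text
clock: 19.88
position: [0.4601, 0.3841, 0.0344]
ee_rot: [-0.065, 0.704, -0.065, -0.704]
contact_force: [-2.2, -0.9, 8.0]
width: 0.0154
```

Request:
step_arm(increments=[{"grip":0,"delta_pos":[0,0,-0.0005],"twist":0},{"grip":0,"delta_pos":[0,0,0],"twist":0}])

```text
clock: 20.05
position: [0.4602, 0.3841, 0.0344]
ee_rot: [-0.065, 0.704, -0.065, -0.704]
contact_force: [-2.7, -1.1, 10.9]
width: 0.0153
```

```bash
python3 st.py
```

```text
20.05 [0.4602 0.3841 0.0344] psi -100.55 q6 2.33 F [-2.75 -1.11 10.85] M [-0.311  0.436 -0.033] w 0.0153
```

Request:
step_arm(increments=[{"grip":0,"delta_pos":[0,0,0.0015],"twist":0},{"grip":0.4,"delta_pos":[0,0,0],"twist":0},{"grip":0.4,"delta_pos":[0,0,0],"twist":0},{"grip":0.4,"delta_pos":[0,0,0],"twist":0},{"grip":0.4,"delta_pos":[0,0,0],"twist":0},{"grip":0.4,"delta_pos":[0,0,0.01],"twist":0},{"grip":0.4,"delta_pos":[0,0,0.03],"twist":0},{"grip":0.4,"delta_pos":[0,0,0.04],"twist":0},{"grip":0.4,"delta_pos":[0,0,0.04],"twist":0},{"grip":0.4,"delta_pos":[0,0,0.04],"twist":0}])

```text
clock: 20.88
position: [0.4598, 0.3837, 0.1963]
ee_rot: [0.065, -0.704, 0.065, 0.704]
contact_force: [1.2, -0.5, 0.7]
width: 0.034
```

Request:
step_arm(increments=[{"grip":0.4,"delta_pos":[-0.02,-0.03,0.02],"twist":0},{"grip":0.4,"delta_pos":[-0.02,-0.03,0],"twist":0},{"grip":0.4,"delta_pos":[-0.02,-0.03,0],"twist":0},{"grip":0.4,"delta_pos":[-0.02,-0.03,0],"twist":0},{"grip":0.4,"delta_pos":[0,-0.04,0],"twist":0},{"grip":0.4,"delta_pos":[0,-0.04,0],"twist":0},{"grip":0.4,"delta_pos":[0,-0.04,0],"twist":0},{"grip":0.4,"delta_pos":[0,-0.04,0],"twist":0},{"grip":0.4,"delta_pos":[0,-0.04,0],"twist":0},{"grip":0.4,"delta_pos":[0,0,0],"twist":0}])

```text
clock: 21.72
position: [0.3802, 0.0574, 0.215]
ee_rot: [-0.066, 0.705, -0.07, -0.703]
contact_force: [1.0, 0.7, -0.3]
width: 0.0344
```

```bash
python3 st.py; python3 - <<'E'
from h import *
snap('top','t7');snap('side','s7')
a=cv2.imread('pics/t7.png')[120:330,90:440];b=cv2.imread('pics/s7.png')[90:400,140:400]
cv2.imwrite('pics/c7.png',np.hstack([cv2.resize(a,(400,240)),np.zeros((240,1,3),np.uint8)]) if 0 else np.hstack([cv2.copyMakeBorder(cv2.resize(a,(450,270),interpolation=cv2.INTER_CUBIC),0,147,0,0,cv2.BORDER_CONSTANT),cv2.resize(b,(350,417),interpolation=cv2.INTER_CUBIC)]))
E
```

```text
21.7167 [0.3802 0.0574 0.215 ] psi -101.02 q6 1.74 F [ 1.02  0.67 -0.34] M [-0.025 -0.014 -0.041] w 0.0344
```

View pics/c7.png

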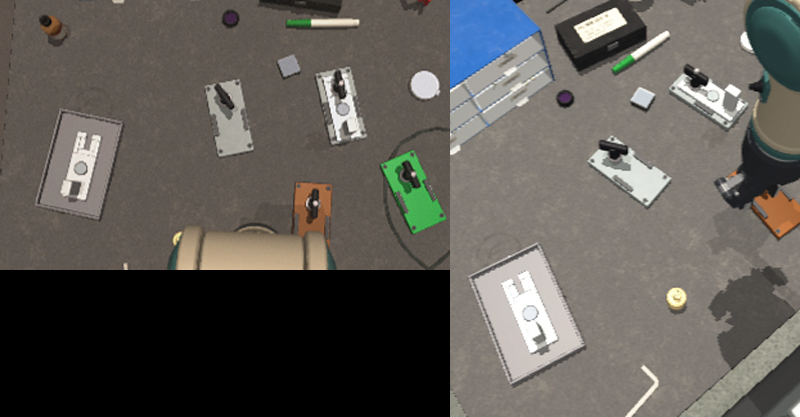

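The carrier is flat and upright in the tray, and the bystanders look unmoved. Last picture: the right knob before and after.

```bash
python3 - <<'E'
from h import *
c=[cv2.resize(cv2.imread(f'pics/{f}.png')[165:240,330:385],None,fx=7,fy=7,interpolation=cv2.INTER_CUBIC) for f in('t0','t7')]
cv2.imwrite('pics/c8.png',np.hstack(c))
E
```

```text
(no output)
```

View pics/c8.png

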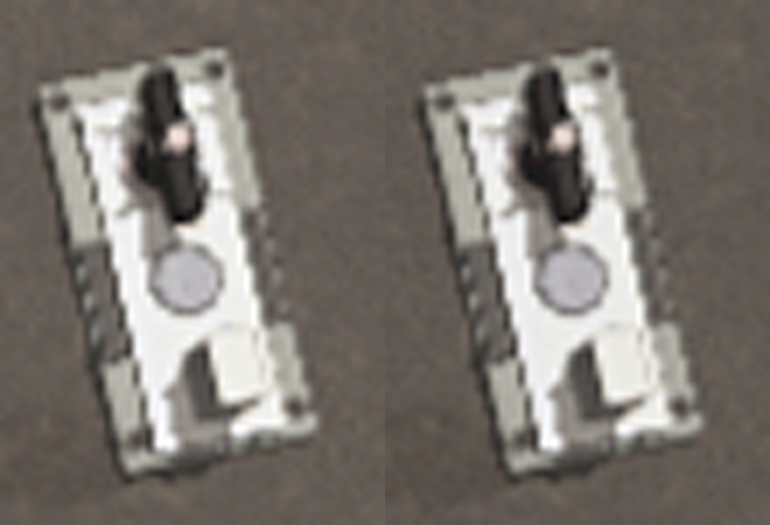

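The right knob looks the same before and after, lying at its tight angle with the post in place. I hand the job in.

```bash
python3 -c "
from rig import manip
manip.sign_off()"
```

```text
the job is handed in; nothing more can be done
```

The left grey clamp had the left-hand thread, and its carrier is now out and standing upright and flat on the floor of the grey tray. I handed the job in at about 22 s of the 66 s allowed.

- **Finding the faulty clamp:** I tried the right knob first. It came up against a stop clockwise (the moment rose to about 1.3 N m) and loosened about 12° counter-clockwise, so it is right-handed. I then tightened it back to its stop. The left knob turned freely clockwise at about 0.07 N m.
- **Loosening and moving:** I turned the left knob about 2.7 rad, pulled the carrier out level by its post for about 60 mm, and lowered it until it touched the tray floor. The downward push was about 11 N when I let go.
- **Last checks:** The final pictures show the carrier inside the tray, the right knob and carrier looking as they did at the start, and the bystanders in view where they were. The arm hid most of the brass weight in the last top view, but the side view shows it standing where it was.
- **Disagreements:** The first moment readings on the right knob were ambiguous because the wing slipped about 7° in the jaws. I settled it with wrist pictures and a second clockwise push. The tray position from the top and side cameras differed by about 3 mm, so I used the average.

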